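# Seat the loose crank on the hidden spindle and wind the spent-cell shutter open

## Robot

A 6-joint arm with a two-finger parallel gripper is mounted at the origin on the work surface. World frame = base frame: x ahead of the robot, y to its left, z up, the work surface at z = 0. Lengths are in m, angles in rad, forces in N, time in s.
With the tool pointing down it reaches from about 0.3 to 0.875 m from the base axis. Payload 6.4 kg.
Tool frame: the origin (TCP) lies midway between the tips of the shut fingers; the grasp point (between the pads) lies 19 mm behind it; z points along the fingers, y is the direction in which the jaws open and shut (so a half turn about z gives the same grasp; the last joint's range is limited). The gripper opens to 85 mm and grips with 20 to 120 N. Pads are 22 mm wide; open, the fingers measure 114 mm over their backs; the gripper's body (76 mm by 85 mm) begins 54 mm behind the grasp point. The pads swing forward as they close: fully open they stand 13 mm farther back than shut.
Start: joints at [-0.206, 0.181, 1.607, -0, 1.354, -0.206], TCP at [0.575, 0, 0.231] pointing down, gripper open.
Joint ranges: [-2.99, 2.99], [-0.89, 2.07], [0.3, 2.58], [-1.14, 4.28], [0, 2.63], [-3.12, 3.12]. Speed limits (rad/s): [2.57, 2.57, 3.01, 3.14, 3.14, 3.14].

## Interface

Orientations are given as a unit quaternion [w, x, y, z].
In Python, from bench import ctrl, optics, ticket gives the robot as it stands. The module is installed in compiled form; this text tells all that it offers.
- The arm moves only by the tool step_arm, never from a script. Its argument "targets" is text: rows parted by semicolons, each of 6 numbers parted by spaces: the shift along the tool's x, y, z in mm, then the turn, a rotation vector about the tool's x, y, z in rad. In form: dx dy dz rx ry rz; .... A call has 1 to 8 rows; each row is the pose to reach, as a shift and turn from the pose commanded when the call began, along the tool's axes at that moment; what a row does not reach only later rows make up. A row lasts 1/8 s, in which the tool goes at most 62.5 mm and 10.7 degrees, less where a joint would pass 70% of its speed; a pose out of reach is approached as far as the arm can. A call with a gripper value outside its range is refused whole. "grip" is the opening in per cent of the stroke, from 0 (shut) to 100 (fully open), set as the call begins (left out, the last holds). The fingers move at their own pace and stop on an object; the grip force is fixed at half the most. Time passes only in rows, so rows that repeat a pose let the fingers close. It gives the time, the measured TCP pose, the force and the opening at its end, in the units of the state.
- ctrl.get_obs(): the state, without advancing time (a new reading comes with each control period).
- optics.camera(name): name is "scene" or "side" or "wrist"; returns a dict with "image" (420x560x3 uint8, red, green, blue), "mtx" (3x3 intrinsics, pixels), "xyz" and "orientation" of the camera in the world. Camera axes: x right, y up, looking along -z (the intrinsics and any distortion apply to the point x, -y, -z); pixel columns grow to the right and rows downward; lengths in m; the calibration is good to about 2 mm. The wrist camera is an equidistant fisheye: a pixel r from the principal point sees the ray r / f radians off the axis. A picture is of the moment at which its call begins. There is no depth.
- ticket.hand_in(): hands the job in, once; it reports no verdict.
The state is a dict: "time_s": time; "q": joint angles; "dq": joint speeds; "joint_efforts": joint torques, N m; "eef_pos": TCP position; "eef_rot": TCP orientation; "wrist_force": force on the tool from outside, world axes, zero at the start; "torque": the same for the moment, N m; "opening": opening from 0.0 (shut) to 1.0 (fully open).
Only numpy, scipy, OpenCV 4.12 (cv2) and the standard library are available. Lean on these libraries where they do the work, as an engineer would, in place of code of your own. Each camera call takes 0.05 s, during which the arm holds its last target.

## Task

The shutter over the mouth of the spent-cell chute is shut. Take the loose crank off its peg, lower it gently into the collar beside the chute mouth and feel for the hidden square spindle until the crank drops fully home, then wind it clockwise until the shutter is fully open. Never push hard on the spindle or force it against its stop, move the shutter only with the crank, leave the crank standing home on the spindle and let go of it, and leave the other things where they are.

Things in the scene. Friction and masses are not known exactly. Their poses are not given: they have to be found in the camera images.
- crank_head (a point): Centre of the grip head on the loose steel crank (0.30 kg): an upright block 22 x 22 x 28 mm, 60 to 88 mm above the crank's rim. Axes: z up along the barrel, x along the arm to the knob. Pinch it from above by its +y and -y faces; the arm passes below the x faces.
- crank_knob (a point): Middle of the crank's upright black knob, 18 mm across, 34 mm tall, 60 mm out along +x, top 94 mm above the rim. Crank axes. The flat arm, 14 mm wide, lies 50 to 60 mm above the rim and reaches 69 mm to +x and 33 mm to -x, where a counterweight 20 mm wide sits.
- crank_rim (a point): Centre of the crank's open lower rim, 74 mm below crank_head. The barrel is a square tube 33.8 mm wide, 50 mm long, with a square socket 25.8 mm wide, 34 mm deep, flats square to the crank's x and y. At the start it stands upright on a black disc (rim 8 mm above the table), any yaw, over a round peg that reaches 18 mm up inside it: lift straight up 25 mm.
- well_mouth (a point): Centre of the mouth of the well, 213 mm above the table: a round dark steel collar, bore 55 mm, outside 67 mm, on a grey column. A plain disc just below the mouth, a spring dust cap, hides the spindle and sinks ahead of the crank with under 1 N. Axes: z up, x towards the chute mouth.
- seat (a point): On the well's axis, 37 mm below the mouth: the shoulder where the crank's rim rests when fully home (within 4 mm of this height). Here stands the hidden spindle: a square 24 x 24 mm, 18 mm tall, with a round pilot nose on top (23.8 mm across, 10 mm tall, tapered tip). Over 60 N between crank and station spoils it. Axes as the well mouth; they do not show the square's angle.
- square_top (a point): Top of the hidden square, 18 mm above the seat, on the axis. The square's angle is unknown and differs every time. A crank not lined up within about 5 degrees of one of its four fits stops with its rim at this height; lined up, it sinks freely to the seat.
- chute_mouth (a point): Centre of the round steel chute mouth, 56 mm wide, 155 mm above the table, 85 mm from the well's axis. From it the chute leads away to a lidded steel bin, 100 mm tall, 187 to 337 mm from the well's axis.
- shutter (a joint): Swing shutter, a flat steel plate 160 mm above the table that turns about the well's axis and reaches 119 mm out. 0 = shut over the chute mouth, against a stop (no anticlockwise travel); grows one to one as the seated crank turns clockwise seen from above; open stop at 1.4 rad, fully open above 1.2. Turning takes about 0.15 N m; it stays where left.
- anvil: bystander: bronze bench anvil with a short horn, 96 x 40 x 54 mm; origin under its centre
- die_set: bystander: grey plastic caseback die set, plate 100 x 130 x 12 mm with six round dies to 24 mm tall; origin under its centre
- cuff_watch: bystander: silver open cuff watch lying on its side, about 60 mm across, 22 mm tall; origin under its centre
- parts_jar: bystander: small glass parts jar with steel cap, 48 mm across, 55 mm tall; origin under its centre
- screwdriver: bystander: screwdriver 140 mm long lying flat; origin under its middle
- loupe: bystander: black eye loupe, 34 mm across, 26 mm tall; origin under its centre
- hammer: bystander: small hammer 200 mm long lying flat; origin under its middle
Things that resemble listed ones, but are neither listed nor needed, are in the scene too. What is shaped like the part that bears crank_head but orange is not meant.

How it is judged:
By the outcome, as a careful person would: the job done as asked, in the order asked, and still so for the second after the job is handed in, with the robot touching nothing.
It also fails if it takes over 64 s, if anything falls off the work surface, if the arm or the gripper's body presses on something with over 40 N, if the wrist force passes 120 N, or if a joint passes its speed limit or range.

## Working session

There is one attempt and no reset: what is moved stays moved. The work goes in short steps, Python scripts to look and compute and a tool call to move; the robot and the scene stay as the last step left them, time stands still between calls to the robot, and variables do not carry over. Pictures are saved under pics/ and viewed, and the job is handed in when it is done.

Besides the shell and the picture viewer there is one more tool, called in YAML: its name, and indented under it one key for each argument. step_arm: Moves the arm, as the interface text tells. Its arguments: {"type":"object","properties":{"targets":{"type":"string"},"grip":{"type":"number"}},"required":["targets"]}

```bash
mkdir -p pics
python3 - <<'E'
from bench import ctrl, optics
import cv2,numpy as np
o=ctrl.get_obs(); print(o)
for n in ["scene","side","wrist"]:
    c=optics.camera(n); cv2.imwrite(f"pics/{n}0.png",c["image"][:,:,::-1]); np.savez(f"{n}0.npz",**c)
    print(n,c["mtx"].tolist(),c["xyz"],c["orientation"],[k for k in c])
E
```

```text
{'time_s': 0.0, 'q': array([-2.06313119e-01,  1.81542849e-01,  1.60801132e+00, -3.88982833e-06,
        1.35381788e+00, -2.06312886e-01]), 'dq': array([ 0.00163244, -0.00022778,  0.00055208,  0.00025246,  0.00164863,
       -0.00063735]), 'joint_efforts': array([ 3.41415571e-04, -4.44869328e+01, -3.51340663e+01, -2.51131587e-04,
        9.11703974e-03,  3.43231875e-05]), 'eef_pos': array([5.74439760e-01, 1.25977325e-04, 2.30381547e-01]), 'eef_rot': array([-7.43606825e-04,  7.07106286e-01,  7.07106716e-01, -4.88484865e-04]), 'wrist_force': array([ 0.73020049, -0.54919821, -0.77164847]), 'torque': array([ 0.03902828,  0.00036856, -0.02628203]), 'opening': 1.0001803979570199}
scene [[535.5851430711509, 0.0, 276.3356203708203], [0.0, 535.5851430711509, 210.5040943003836], [0.0, 0.0, 1.0]] [1.29305959 0.07281136 1.13402056] [0.63495515 0.22197238 0.24454082 0.69839817] ['image', 'mtx', 'xyz', 'orientation']
side [[387.65149009539147, 0.0, 280.12824225285095], [0.0, 387.65149009539147, 207.96211419850934], [0.0, 0.0, 1.0]] [ 0.18703842 -0.58983007  0.75954339] [ 0.88978814  0.38327945 -0.10747678 -0.22320992] ['image', 'mtx', 'xyz', 'orientation']
wrist [[325.19226210127806, 0.0, 279.8262465103521], [0.0, 325.19226210127806, 209.49478135056523], [0.0, 0.0, 1.0]] [0.57484767 0.06637048 0.3724419 ] [ 9.91154617e-01 -1.32710647e-01  5.36462338e-04  3.49912593e-04] ['image', 'mtx', 'xyz', 'orientation']
```

View pics/scene0.png

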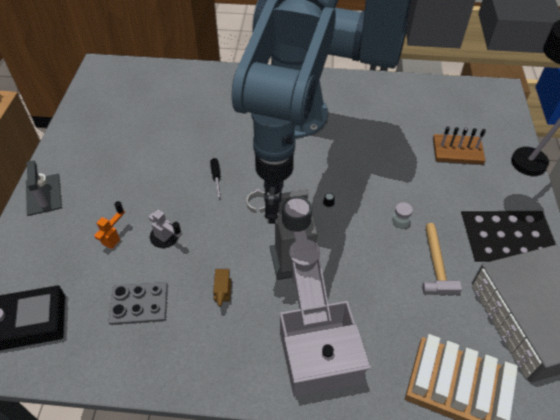

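View pics/side0.png

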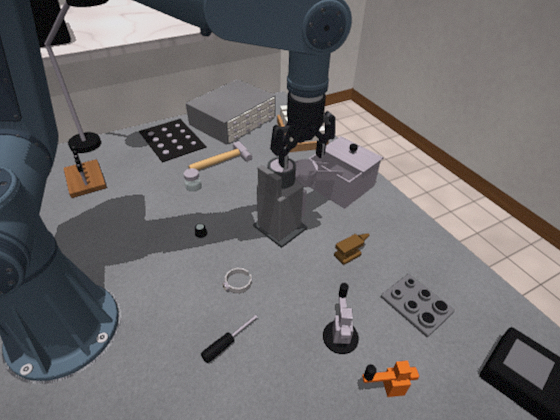

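View pics/wrist0.png

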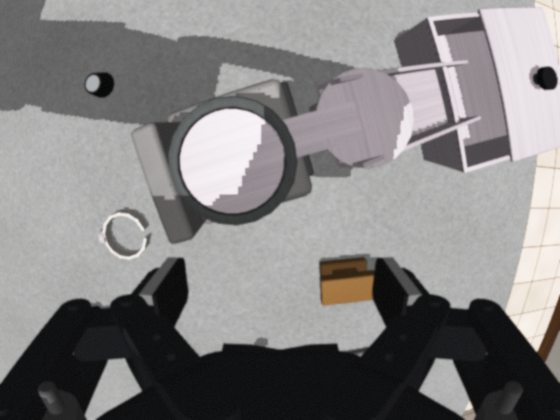

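Candidates for the crank are the grey steel one at scene (163,228) / side (342,320), and the orange decoy at scene (108,232) / side (395,380). I choose the grey one on the black disc. The wrist view shows the collar at (233,160) and the shutter plate at (365,115). Next I take a close crop.

```bash
cat > h.py <<'E'
import numpy as np,cv2
from scipy.spatial.transform import Rotation as R
def rot(q): return R.from_quat([q[1],q[2],q[3],q[0]]).as_matrix()
def ray(c,u,v,fish=False):
    K=c["mtx"];x=(u-K[0,2])/K[0,0];y=(v-K[1,2])/K[1,1]
    if fish:
        r=np.hypot(x,y); s=np.sin(r)/r if r>1e-9 else 1; d=np.array([x*s,-y*s,-np.cos(r)])
    else: d=np.array([x,-y,-1.])
    d=rot(c["orientation"])@d; return np.array(c["xyz"]),d/np.linalg.norm(d)
def onplane(c,u,v,z,fish=False):
    o,d=ray(c,u,v,fish); return o+d*(z-o[2])/d[2]
def cross(*rays):
    A=np.zeros((3,3));b=np.zeros(3)
    for o,d in rays:
        P=np.eye(3)-np.outer(d,d);A+=P;b+=P@o
    p=np.linalg.solve(A,b); return p,[np.linalg.norm((np.eye(3)-np.outer(d,d))@(p-o)) for o,d in rays]
def proj(c,p,fish=False):
    K=c["mtx"];q=rot(c["orientation"]).T@(np.array(p)-c["xyz"]);q=np.array([q[0],-q[1],-q[2]])
    if fish:
        h=np.hypot(q[0],q[1]);t=np.arctan2(h,q[2]);x,y=q[0]/h*t,q[1]/h*t
    else: x,y=q[0]/q[2],q[1]/q[2]
    return np.array([K[0,0]*x+K[0,2],K[1,1]*y+K[1,2]])
E
python3 - <<'E'
import cv2,numpy as np
a=cv2.imread("pics/scene0.png")[190:260,80:200]; b=cv2.imread("pics/side0.png")[270:410,280:440]
cv2.imwrite("pics/cs.png",cv2.resize(a,None,fx=6,fy=6,interpolation=cv2.INTER_CUBIC))
cv2.imwrite("pics/cd.png",cv2.resize(b,None,fx=4,fy=4,interpolation=cv2.INTER_CUBIC))
E
```

```text
(no output)
```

View pics/cs.png

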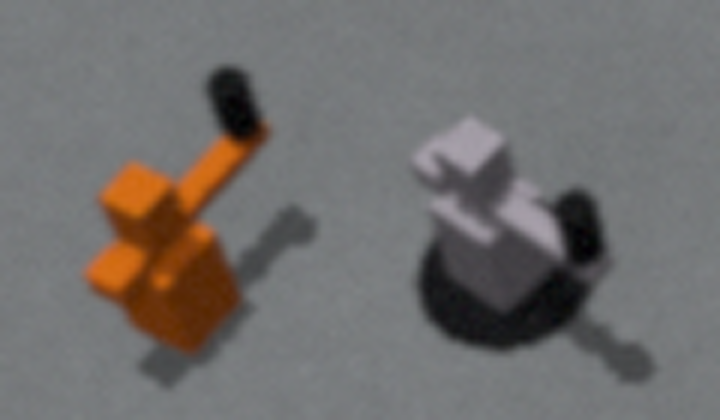

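View pics/cd.png

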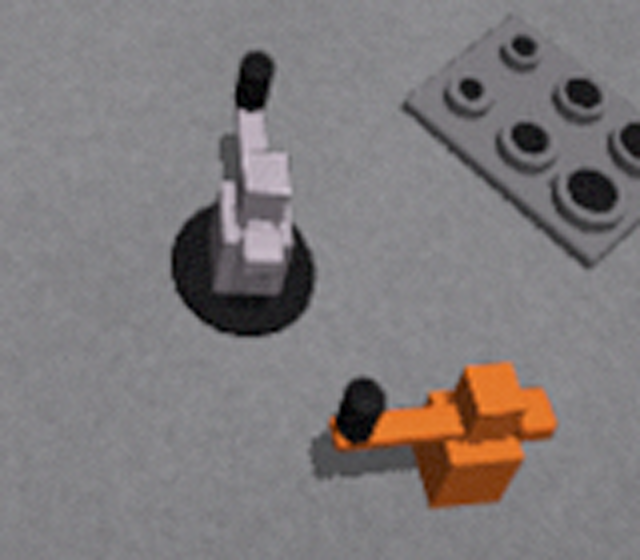

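Run:
```python
from h import *
s=dict(np.load("scene0.npz"));d=dict(np.load("side0.npz"));w=dict(np.load("wrist0.npz"))
for n,a,b,z in [("head",(158.8,214.5),(347,313),.096),("knob",(175.8,223.3),(344.2,285),.102)]:
    print(n,cross(ray(s,*a),ray(d,*b)),onplane(s,*a,z),onplane(d,*b,z))
# collar circle in wrist: dark ring outer
im=w["image"].astype(int)
g=cv2.cvtColor(w["image"],cv2.COLOR_RGB2GRAY)
# sample edge points: dark mask
m=(g<75).astype(np.uint8); m[250:]=0; m[:,:165]=0; m[:,305:]=0;m[:90]=0
cs,_=cv2.findContours(m,cv2.RETR_CCOMP,cv2.CHAIN_APPROX_NONE)
for c in cs:
    if len(c)>80:
        P=np.array([onplane(w,*p[0],.213,True)[:2] for p in c])
        A=np.c_[2*P,np.ones(len(P))];x=np.linalg.lstsq(A,(P**2).sum(1),rcond=None)[0]
        r=np.sqrt(x[2]+x[0]**2+x[1]**2);res=np.abs(np.hypot(*(P-x[:2]).T)-r)
        for _ in range(5):
            k=res<.002
            x=np.linalg.lstsq(A[k],(P[k]**2).sum(1),rcond=None)[0];r=np.sqrt(x[2]+x[0]**2+x[1]**2);res=np.abs(np.hypot(*(P-x[:2]).T)-r)
        print(len(c),k.sum(),x[:2],2*r)
for p in [(365,115)]: print("shutter",onplane(w,*p,.16,True))
cv2.imwrite("pics/wz.png",cv2.resize(w["image"][60:260,120:440,::-1],None,fx=2.5,fy=2.5))
```

```text
head (array([ 0.51015978, -0.29528436,  0.09575619]), [np.float64(0.0019948374989097323), np.float64(0.0019948374989097154)]) [ 0.50911338 -0.2936032   0.096     ] [ 0.51100257 -0.29715858  0.096     ]
knob (array([ 0.53938715, -0.24423128,  0.10513442]), [np.float64(0.0011598144011595874), np.float64(0.0011598144011596282)]) [ 0.53633787 -0.24428535  0.102     ] [ 0.5416168  -0.24362862  0.102     ]
91 45 [0.52091391 0.0601928 ] 0.016051025764358937
441 140 [0.54917184 0.04481254] 0.05933592845622807
shutter [0.63070102 0.07300535 0.16      ]
```

View pics/wz.png

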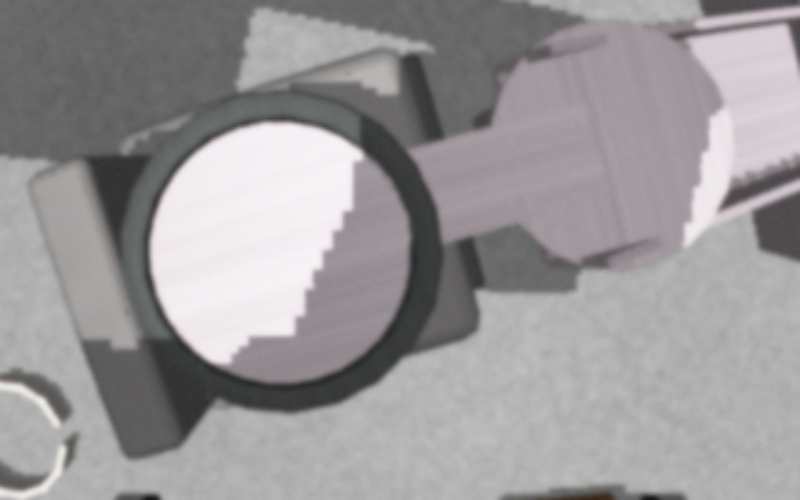

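Run:
```python
from h import *
w=dict(np.load("wrist0.npz"))
K=lambda u,v:onplane(w,120+u/2.5,60+v/2.5,.213,True)[:2]
def fit(P):
    A=np.c_[2*P,np.ones(len(P))];x=np.linalg.lstsq(A,(P**2).sum(1),rcond=None)[0];r=np.sqrt(x[2]+x[0]**2+x[1]**2)
    return x[:2],2*r,np.abs(np.hypot(*(P-x[:2]).T)-r).max()
print(fit(np.array([K(148,250),K(411,252),K(280,121),K(281,384)])))
print(fit(np.array([K(122,250),K(441,252),K(280,92),K(285,411)])))
c=fit(np.array([K(148,250),K(411,252),K(280,121),K(281,384)]))[0]
# chute mouth plate centre
for u,v in [(615,145)]:
  p=onplane(w,120+u/2.5,60+v/2.5,.16,True)[:2];print(p,np.linalg.norm(p-c),np.degrees(np.arctan2(*(p-c)[::-1])))
```

```text
(array([0.55023503, 0.04727812]), np.float64(0.053279999281825634), np.float64(5.257335834180088e-05))
(array([0.55034652, 0.04723543]), np.float64(0.06486397919415224), np.float64(5.711521022019189e-05))
[0.6314309  0.07103494] 0.08459996971335688 16.308766239267488
```

step_arm:
  targets: "-50 -11 0 0 0 0.09; -100 -22 0 0 0 0.18; -150 -33 0 0 0 0.27; -200 -43 0 0 0 0.36; -250 -54 0 0 0 0.44; -280 -62 0 0 0 0.5; -295 -64 0 0 0 0.52; -295 -64 0 0 0 0.52"
  grip: 100

```text
time_s: 1.15
eef_pos: [0.5109, -0.2952, 0.231]
eef_rot: [-0.0, 0.865, 0.501, 0.0]
wrist_force: [0.2, 0.6, 0.2]
opening: 0.995
```

Run:
```python
from bench import ctrl, optics
import cv2,numpy as np
o=ctrl.get_obs(); print(o["time_s"],o["q"],o["eef_pos"],o["wrist_force"])
c=optics.camera("wrist"); cv2.imwrite("pics/wrist1.png",c["image"][:,:,::-1]); np.savez("wrist1.npz",**c)
print(c["xyz"],c["orientation"])
```

```text
1.15 [-7.25097045e-01  2.14631380e-01  1.56785230e+00  2.72579274e-04
  1.35976275e+00 -2.04756323e-01] [ 0.5109075  -0.29521998  0.23095258] [0.15861549 0.55426203 0.23579819]
[ 0.54423043 -0.23783888  0.37294493] [ 0.95788143 -0.12809987  0.03424042 -0.25471787]
```

View pics/wrist1.png

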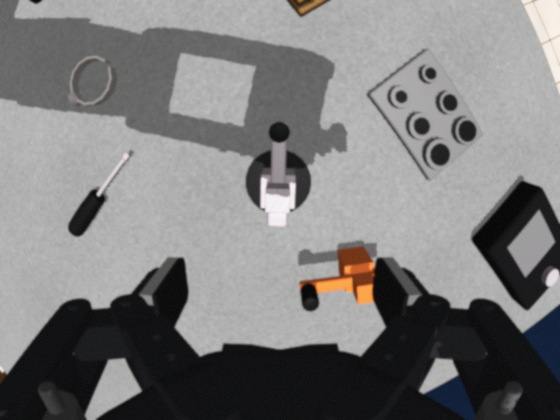

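The grey crank stands on its black disc at (278,190), with its knob at (279,131). The orange decoy is at (350,270). Crop for precise measurement.

Run:
```python
import cv2
a=cv2.imread("pics/wrist1.png")[110:240,220:340]
cv2.imwrite("pics/w1c.png",cv2.resize(a,None,fx=4.6,fy=4.6,interpolation=cv2.INTER_CUBIC))
```

```text
(no output)
```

View pics/w1c.png

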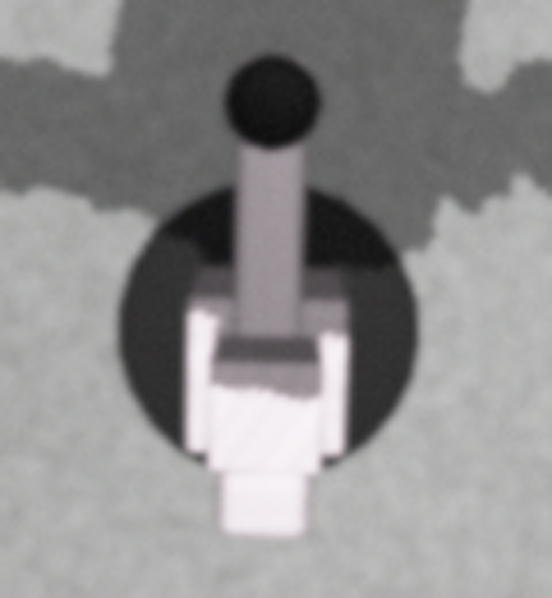

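Run:
```python
from h import *
w=dict(np.load("wrist1.npz"))
K=lambda u,v,z:onplane(w,220+u/4.6,110+v/4.6,z,True)
h=[K(u,v,.096) for u,v in [(214,362),(320,362),(323,471),(208,471)]]
c=np.mean(h,0);k=K(273,102,.102)
print(c,k,np.linalg.norm((k-c)[:2]),np.degrees(np.arctan2(*(k-c)[1::-1])))
for i in range(4):
    e=h[(i+1)%4]-h[i];print(np.linalg.norm(e),np.degrees(np.arctan2(e[1],e[0])))
tx=np.array([np.cos(np.radians(60)),np.sin(np.radians(60))])
from bench import ctrl
o=ctrl.get_obs();Rm=rot(o["eef_rot"]);d=c-o["eef_pos"];print(Rm.T@d*1000,np.degrees(np.arctan2(Rm[1,0],Rm[0,0])))
```

```text
[ 0.50917914 -0.29544781  0.096     ] [ 0.54001064 -0.24423193  0.102     ] 0.05977998914033854 58.95244151349541
0.020027265694997742 -29.795021949276293
0.021402273577212156 -117.81800758244178
0.022133046829296725 150.22244475897088
0.021439932762114835 56.548188517296865
[ -2.0614974   -1.02503449 134.97885139] 60.25476096779336
```

step_arm:
  targets: "-2 -1 30 0 0 0.01; -2 -1 60 0 0 0.01; -2 -1 90 0 0 0.01; -2 -1 120 0 0 0.01; -2 -1 140 0 0 0.01; -2 -1 156 0 0 0.01; -2 -1 169 0 0 0.01; -2 -1 169 0 0 0.01"
  grip: 65

```text
time_s: 2.2
eef_pos: [0.5088, -0.2958, 0.0615]
eef_rot: [-0.001, 0.868, 0.497, -0.0]
wrist_force: [-0.5, 0.9, -0.6]
opening: 0.651
```

Run:
```python
from bench import ctrl, optics
import cv2,numpy as np
for n in ["wrist","side"]:
    c=optics.camera(n); cv2.imwrite(f"pics/{n}2.png",c["image"][:,:,::-1])
```

```text
(no output)
```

View pics/wrist2.png

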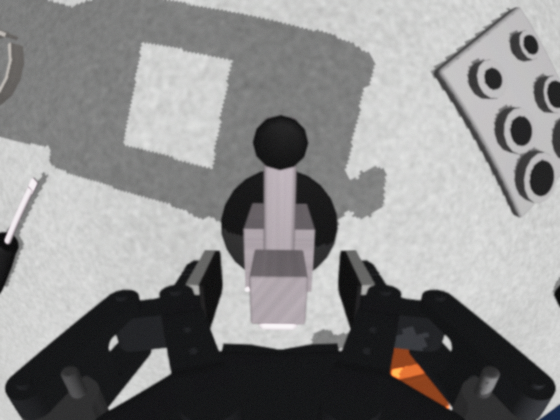

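View pics/side2.png

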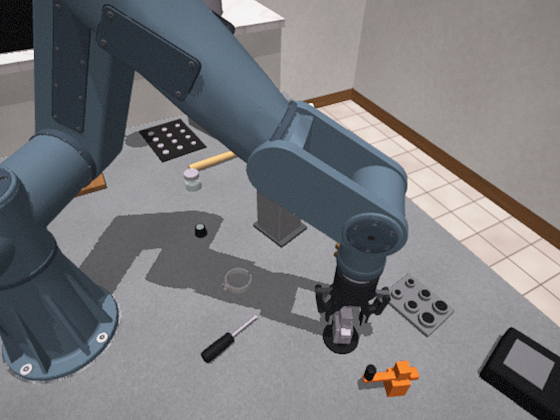

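The head at (278,288) is centred between the pads at (205,285) and (355,285). I close the gripper.

step_arm:
  targets: "0 0 0 0 0 0; 0 0 0 0 0 0; 0 0 0 0 0 0; 0 0 0 0 0 0; 0 0 0 0 0 0; 0 0 0 0 0 0"
  grip: 0

```text
time_s: 3.05
eef_pos: [0.5095, -0.2965, 0.063]
eef_rot: [0.0, 0.868, 0.497, 0.0]
wrist_force: [-1.7, 0.8, 5.3]
opening: 0.247
```

step_arm:
  targets: "0 0 -5 0 0 0; 0 0 -12 0 0 0; 0 0 -20 0 0 0; 0 0 -32 0 0 0; 0 0 -60 0 0 0; 0 0 -100 0 0 0; 0 0 -120 0 0 0; 0 0 -120 0 0 0"
  grip: 0

```text
time_s: 4.05
eef_pos: [0.5103, -0.2972, 0.185]
eef_rot: [0.002, 0.868, 0.497, 0.001]
wrist_force: [0.9, -1.0, -3.2]
opening: 0.247
```

Run:
```python
from bench import ctrl, optics
import cv2,numpy as np
for n in ["wrist","side"]:
    c=optics.camera(n); cv2.imwrite(f"pics/{n}3.png",c["image"][:,:,::-1]); np.savez(f"{n}3.npz",**c)
```

```text
(no output)
```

View pics/wrist3.png

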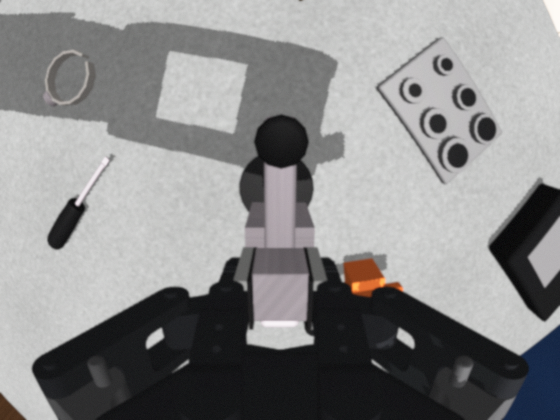

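View pics/side3.png

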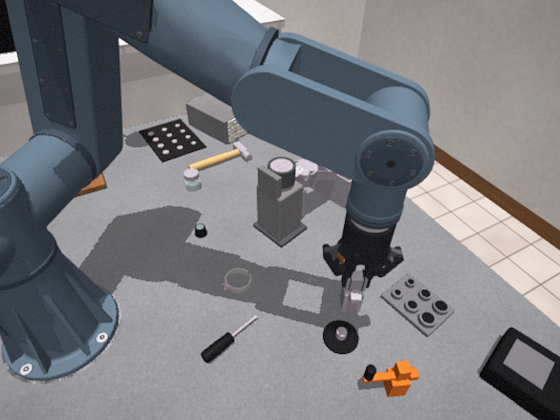

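Run:
```python
import cv2
a=cv2.imread("pics/wrist3.png")[100:350,180:380]
cv2.imwrite("pics/w3c.png",cv2.resize(a,None,fx=2.4*1.6*.6,fy=2.4*1.6*.6,interpolation=cv2.INTER_CUBIC))
```

```text
(no output)
```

View pics/w3c.png

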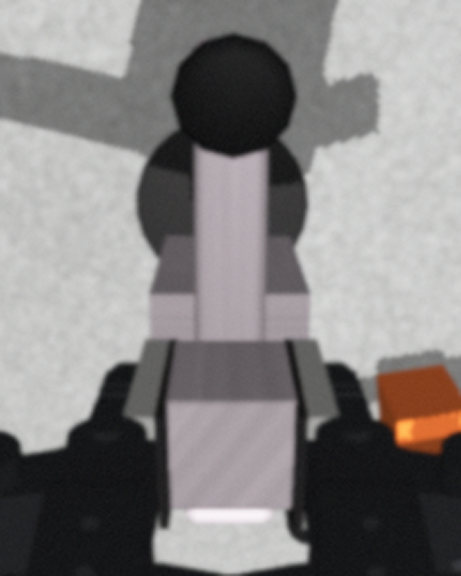

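Run:
```python
from h import *
from bench import ctrl
w=dict(np.load("wrist3.npz"))
o=ctrl.get_obs();Rm=rot(o["eef_rot"]);p=o["eef_pos"];print(p,o["q"],o["wrist_force"])
zt=p[2]+.033
K=lambda u,v,z:onplane(w,180+u/2.304,100+v/2.304,z,True)
h=[K(u,v,zt) for u,v in [(168,401),(296,401),(295,509),(169,509)]]
c=np.mean(h,0);k=K(234,95,p[2]+.039)
T=lambda x:(Rm.T@(x-p)*1000).round(1)
print(T(c),T(k),[T(x) for x in h])
# bottom square of barrel etc: barrel top +x edge at z_tool=+5: 
print(T(K(150,293,p[2]-.005)),T(K(309,293,p[2]-.005)))
# wrist camera in tool frame
print(T(w["xyz"]))
s=dict(np.load("side3.npz"))
for n,q in [("rim",[0,0,55]),("knobtop",[60,0,-39])]:
    print(n,proj(s,p+Rm@(np.array(q)/1000)))
```

```text
[ 0.50878644 -0.29592371  0.18181265] [-7.28286214e-01  2.58345992e-01  1.61807505e+00 -2.85273329e-05
  1.26581090e+00 -1.98263823e-01] [-0.87757959  0.71290456 -3.70533766]
[ -1.3   2.5 -33. ] [ 60.1   2.6 -39. ] [array([  9.8,  -8.2, -33. ]), array([  9.8,  13.2, -33. ]), array([-12.3,  13.8, -33. ]), array([-12.2,  -8.8, -33. ])]
[ 16.2 -14.6   5. ] [16.1 19.1  5. ]
[  66.2    1.5 -145.1]
rim [347.88786139 304.11838222]
knobtop [351.848077   247.43822065]
```

Run:
```python
from h import *
from bench import ctrl,optics
for i in range(3):
    w=optics.camera("wrist");o=ctrl.get_obs();Rm=rot(o["eef_rot"]);p=o["eef_pos"]
    print(p,w["xyz"],(Rm.T@(w["xyz"]-p)*1000).round(1),np.round(o["eef_rot"],4), np.round(o["dq"],3))
im=w["image"];cv2.imwrite("pics/wrist4.png",im[:,:,::-1]);np.savez("wrist4.npz",**w,p=p,Rm=Rm)
print(np.abs(im.astype(int)-np.load("wrist3.npz")["image"]).mean())
a=im[100:350,180:380,::-1]
cv2.imwrite("pics/w4c.png",cv2.resize(a,None,fx=2.304,fy=2.304,interpolation=cv2.INTER_CUBIC))
```

```text
[ 0.50847233 -0.29565425  0.18108484] [ 0.54269739 -0.23883094  0.32378454] [  66.4    0.5 -142.7] [-1.000e-03  8.676e-01  4.972e-01 -3.000e-04] [ 0.     0.014  0.005 -0.    -0.    -0.001]
[ 0.5083773  -0.2955564   0.18076677] [ 0.54251829 -0.23868482  0.32305536] [  66.4    0.3 -142.3] [-1.300e-03  8.676e-01  4.972e-01 -4.000e-04] [ 0.001  0.006 -0.001 -0.001  0.002 -0.   ]
[ 0.50838144 -0.29557612  0.18070872] [ 0.54247582 -0.23865554  0.32273566] [  66.4    0.2 -142. ] [-1.300e-03  8.676e-01  4.972e-01 -5.000e-04] [ 0.001  0.002 -0.005  0.     0.002 -0.001]
6.883125
```

View pics/w4c.png

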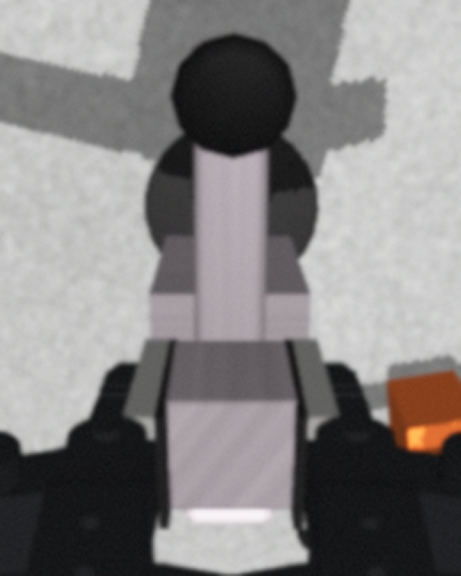

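Run:
```python
from h import *
w=dict(np.load("wrist4.npz"));p=w["p"];Rm=w["Rm"]
T=lambda x:(Rm.T@(x-p)*1000).round(1)
def K(u,v,zt):
    o,d=ray(w,180+u/2.304,100+v/2.304,True);o=Rm.T@(o-p);d=Rm.T@d;return ((o+d*(zt/1e3-o[2])/d[2])*1e3).round(1)
for zz in (-31,-33,-36):
    h=[K(u,v,zz) for u,v in [(168,401),(296,401),(295,509),(169,509)]]
    print(zz,np.mean(h,0),h,"knob",K(234,95,zz-6))
print(K(150,293,5),K(309,293,5))
# lean: black-disc etc no. well in tool
```

```text
-31 [ -0.2     0.675 -31.   ] [array([ 10.7,  -9.9, -31. ]), array([ 10.7,  11.2, -31. ]), array([-11.1,  11.9, -31. ]), array([-11.1, -10.5, -31. ])] knob [ 60.5   0.8 -37. ]
-33 [  1.      0.675 -33.   ] [array([ 11.7,  -9.7, -33. ]), array([ 11.7,  11. , -33. ]), array([ -9.7,  11.7, -33. ]), array([ -9.7, -10.3, -33. ])] knob [ 60.6   0.8 -39. ]
-36 [  2.8     0.625 -36.   ] [array([ 13.2,  -9.5, -36. ]), array([ 13.2,  10.7, -36. ]), array([ -7.6,  11.3, -36. ]), array([ -7.6, -10. , -36. ])] knob [ 60.8   0.8 -42. ]
[ 17.6 -16.3   5. ] [17.6 16.7  5. ]
```

step_arm:
  targets: "0 0 -40 0 0 0; 0 0 -80 0 0 -0.1; 20 -3 -119 0 0 -0.25; 60 -10 -119 0 0 -0.4; 105 -17 -119 0 0 -0.55; 150 -24 -119 0 0 -0.7; 195 -32 -119 0 0 -0.85; 240 -39 -119 0 0 -1.0"
  grip: 0

```text
time_s: 5.3
eef_pos: [0.5968, -0.0679, 0.2999]
eef_rot: [-0.001, 0.521, 0.854, -0.0]
wrist_force: [0.4, -0.1, -2.7]
opening: 0.251
```

Run:
```python
from h import *
from bench import ctrl
o=ctrl.get_obs();Rm=rot(o["eef_rot"]);p=o["eef_pos"];h=np.degrees(np.arctan2(Rm[1,0],Rm[0,0]))
print(p,h,o["q"],(Rm.T@(np.array([.639,.043,.30])-p)*1000).round(1),np.radians(135-h))
```

```text
[ 0.59678401 -0.06789374  0.29993309] 117.20742227804065 [-3.10671327e-01  1.91104780e-01  1.45662470e+00 -2.50052453e-05
  1.49596448e+00 -7.85529635e-01] [79.3 88.2 -0.1] 0.3105390636651828
```

step_arm:
  targets: "20 22 0 0 0 -0.1; 40 44 0 0 0 -0.2; 60 66 0 0 0 -0.31; 79 88 0 0 0 -0.31; 79 88 0 0 0 -0.31; 79 88 0 0 0 -0.31"
  grip: 0

```text
time_s: 6.05
eef_pos: [0.6391, 0.0405, 0.3002]
eef_rot: [-0.001, 0.385, 0.923, -0.001]
wrist_force: [0.4, -0.2, -3.6]
opening: 0.246
```

```bash
cat > look.py <<'E'
import sys
from h import *
from bench import ctrl,optics
n,tag=sys.argv[1:3]
w=optics.camera(n);o=ctrl.get_obs();Rm=rot(o["eef_rot"]);p=o["eef_pos"]
np.savez(f"{n}_{tag}.npz",**w,p=p,Rm=Rm);cv2.imwrite(f"pics/{n}_{tag}.png",w["image"][:,:,::-1])
print(o["time_s"],p,np.degrees(np.arctan2(Rm[1,0],Rm[0,0])),o["wrist_force"],o["q"].round(3),(Rm.T@(w["xyz"]-p)*1000).round(1))
E
python3 look.py wrist 5; python3 look.py wrist 6
```

```text
6.1 [0.63912399 0.04017825 0.3004777 ] 134.65859311126295 [-0.51198742 -1.06105464 -3.50671069] [-0.122  0.28   1.348 -0.     1.514 -0.901] [ 6.660e+01  1.000e-01 -1.416e+02]
6.15 [0.63921093 0.03997364 0.30077243] 134.63395137808013 [ 0.71089126  0.11870893 -3.50754071] [-0.122  0.28   1.348 -0.     1.514 -0.901] [ 6.650e+01 -1.000e-01 -1.417e+02]
```

View pics/wrist_6.png

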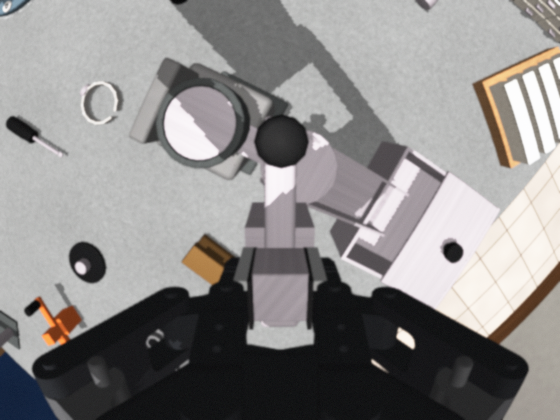

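The collar is at (203,122), clear of the knob at (281,140). I fit its inner and outer edges.

```bash
cat > ring.py <<'E'
from h import *
from scipy.ndimage import map_coordinates
def ring(w,c0,r1,r2,polar,z=.213,lim=None):
    g=cv2.GaussianBlur(cv2.cvtColor(w["image"],cv2.COLOR_RGB2GRAY),(0,0),.7).astype(float)
    rs=np.arange(r1,r2,.2);pts=[]
    for a in np.linspace(0,2*np.pi,120,endpoint=False):
        u=c0[0]+rs*np.cos(a);v=c0[1]+rs*np.sin(a)
        d=np.gradient(map_coordinates(g,[v,u],order=1))*polar
        i=np.argmax(d)
        if d[i]>2: pts.append((u[i],v[i]))
    P=np.array([onplane(w,*p,z,True)[:2] for p in pts]);k=np.ones(len(P),bool)
    for _ in range(8):
        A=np.c_[2*P,np.ones(len(P))];x=np.linalg.lstsq(A[k],(P[k]**2).sum(1),rcond=None)[0];r=np.sqrt(x[2]+x[0]**2+x[1]**2)
        res=np.abs(np.hypot(*(P-x[:2]).T)-r);k=res<max(.0006,np.median(res)*1.5)
    return x[:2],2*r,k.sum(),len(P)
if __name__=="__main__":
    w6=dict(np.load("wrist_6.npz"));w0=dict(np.load("wrist0.npz"))
    for z in (.213,.208):
        print("6 in",ring(w6,(203,122),33,43,-1,z),"out",ring(w6,(203,122),41,52,1,z))
        print("0 in",ring(w0,(232,161),46,58,-1,z),"out",ring(w0,(232,161),58,70,1,z))
    a=w6["image"][60:190,140:270,::-1];cv2.imwrite("pics/w6c.png",cv2.resize(a,None,fx=4.5,fy=4.5,interpolation=cv2.INTER_CUBIC))
E
python3 ring.py
```

```text
6 in (array([0.55043142, 0.04748428]), np.float64(0.05322011785557792), np.int64(114), 120) out (array([0.5501369 , 0.04933776]), np.float64(0.06888288761328963), np.int64(61), 100)
0 in (array([0.55019593, 0.04751235]), np.float64(0.05287105157587041), np.int64(119), 120) out (array([0.54988596, 0.04761349]), np.float64(0.06574529787345652), np.int64(71), 87)
6 in (array([0.54951273, 0.04661747]), np.float64(0.05437979142180856), np.int64(114), 120) out (array([0.54921179, 0.04851134]), np.float64(0.07038385505097637), np.int64(61), 100)
0 in (array([0.54942287, 0.04692097]), np.float64(0.05452905525512129), np.int64(119), 120) out (array([0.54908269, 0.04704766]), np.float64(0.06784524226588513), np.int64(70), 87)
```

View pics/w6c.png

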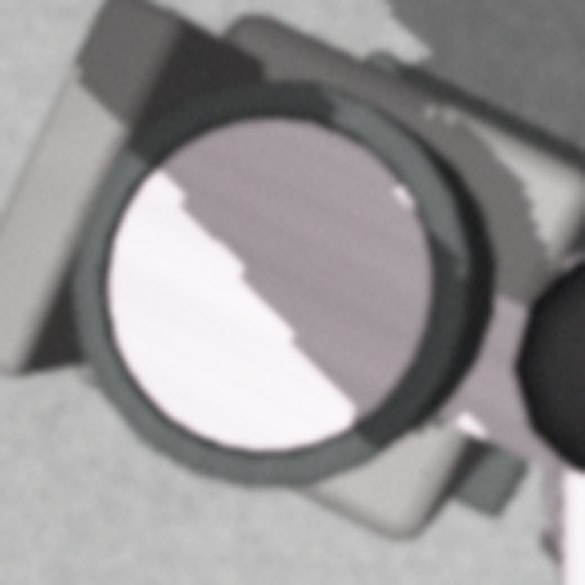

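step_arm:
  targets: "17 -15 0 0 0 0; 34 -29 0 0 0 0; 51 -44 0 0 0 0; 67 -59 0 0 0 0; 67 -59 0 0 0 0; 67 -59 0 0 0 0; 67 -59 0 0 0 0; 67 -59 0 0 0 0"
  grip: 0

```text
time_s: 7.15
eef_pos: [0.5508, 0.0468, 0.3011]
eef_rot: [-0.0, 0.385, 0.923, -0.0]
wrist_force: [0.5, -0.5, -3.6]
opening: 0.25
```

```bash
python3 look.py side 7; python3 look.py wrist 7
python3 - <<'E'
from h import *
a=cv2.imread("pics/side_7.png")[80:260,200:400]; cv2.imwrite("pics/s7c.png",cv2.resize(a,None,fx=3.3,fy=3.3,interpolation=cv2.INTER_CUBIC))
E
```

```text
7.2 [0.55073775 0.04688489 0.30107033] 134.6812952033505 [-0.06223138  0.1944632  -3.25179771] [-0.13   0.08   1.578 -0.     1.483 -0.91 ] [-196.9 -706.4 -458.4]
7.25 [0.55064473 0.04695571 0.30104493] 134.69062717881312 [-0.24956865  0.65807207 -3.78547203] [-0.13   0.08   1.578  0.     1.483 -0.91 ] [  66.2   -0.2 -142. ]
```

View pics/s7c.png

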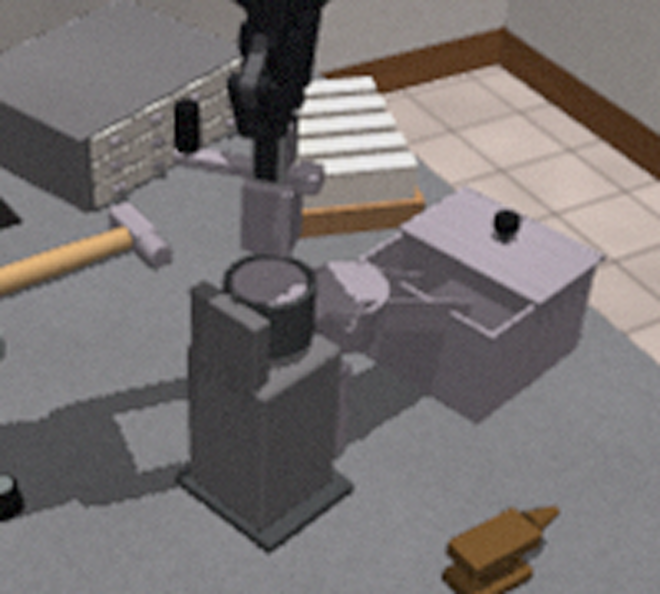

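View pics/wrist_7.png

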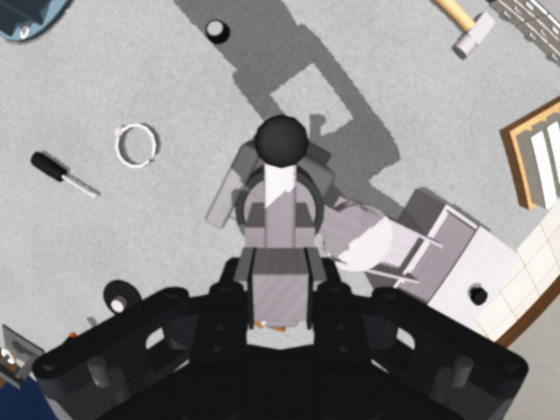

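step_arm:
  targets: "0 -0.5 10 0 0 0; 0 -0.5 20 0 0 0; 0 -0.5 28 0 0 0; 0 -0.5 34 0 0 0; 0 -0.5 38 0 0 0; 0 -0.5 38 0 0 0; 0 -0.5 38 0 0 0"
  grip: 0

```text
time_s: 8.12
eef_pos: [0.5503, 0.0466, 0.2637]
eef_rot: [0.0, 0.385, 0.923, 0.0]
wrist_force: [-0.4, -0.4, -2.3]
opening: 0.249
```

```bash
python3 look.py wrist 8
```

```text
8.175 [0.55030156 0.04663096 0.26368217] 134.6954671227355 [-0.13455871 -0.13571785 -3.18940768] [-0.13   0.103  1.628  0.     1.41  -0.911] [  66.3   -0.2 -141.9]
```

View pics/wrist_8.png

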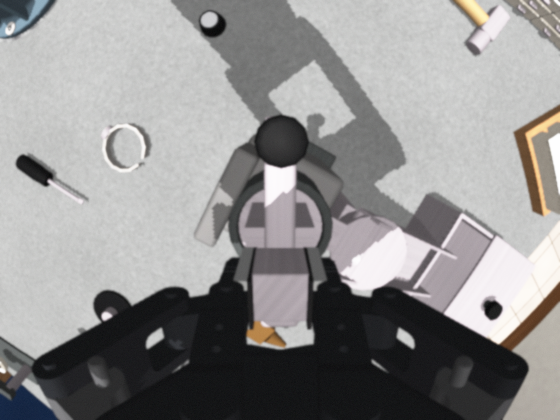

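step_arm:
  targets: "0 0 2 0 0 0; 0 0 4 0 0 0; 0 0 6 0 0 0; 0 0 8 0 0 0; 0 0 8 0 0 0"
  grip: 0

```text
time_s: 8.8
eef_pos: [0.5499, 0.0467, 0.255]
eef_rot: [-0.0, 0.385, 0.923, -0.0]
wrist_force: [0.5, 0.2, -4.0]
opening: 0.247
```

step_arm:
  targets: "0 0 1.5 0 0 0; 0 0 3 0 0 0; 0 0 4.5 0 0 0; 0 0 4.5 0 0 0"
  grip: 0

```text
time_s: 9.3
eef_pos: [0.55, 0.0467, 0.2506]
eef_rot: [-0.0, 0.385, 0.923, -0.0]
wrist_force: [-0.2, 0.0, -3.2]
opening: 0.25
```

step_arm:
  targets: "0 0 1 0 0 0; 0 0 2 0 0 0; 0 0 2 0 0 0"
  grip: 0

```text
time_s: 9.68
eef_pos: [0.5502, 0.0466, 0.249]
eef_rot: [0.0, 0.385, 0.923, 0.0]
wrist_force: [-0.8, 0.4, -2.4]
opening: 0.248
```

step_arm:
  targets: "0 0 1 0 0 0; 0 0 1.5 0 0 0; 0 0 1.5 0 0 0"
  grip: 0

```text
time_s: 10.05
eef_pos: [0.5503, 0.0466, 0.2488]
eef_rot: [0.001, 0.385, 0.923, 0.0]
wrist_force: [-4.3, 0.2, 6.1]
opening: 0.244
```

step_arm:
  targets: "0 0 0.5 0 0 0.05; 0 0 0.5 0 0 0.1; 0 0 0.5 0 0 0.15; 0 0 0.5 0 0 0.2"
  grip: 0

```text
time_s: 10.55
eef_pos: [0.5512, 0.0466, 0.2488]
eef_rot: [0.002, 0.476, 0.879, 0.001]
wrist_force: [-0.1, 1.0, 6.8]
opening: 0.247
```

step_arm:
  targets: "0 0 0 0 0 0.05; 0 0 0 0 0 0.1; 0 0 0 0 0 0.15; 0 0 0 0 0 0.2"
  grip: 0

```text
time_s: 11.05
eef_pos: [0.5514, 0.0464, 0.2487]
eef_rot: [0.002, 0.561, 0.827, 0.001]
wrist_force: [-0.2, -0.5, 6.4]
opening: 0.249
```

```bash
python3 -c "
from bench import ctrl
o=ctrl.get_obs();print(o['eef_pos'],o['eef_rot'],o['wrist_force'],o['torque'],o['q'])"
```

```text
[0.55136448 0.04640772 0.24873119] [0.00180967 0.56147667 0.82749017 0.0008362 ] [-0.22141967 -0.54122248  6.44542915] [-0.03304283  0.10372114  0.11451442] [-1.30492871e-01  1.14938554e-01  1.64575711e+00 -1.33378491e-04
  1.37691209e+00 -5.08922602e-01]
```

```bash
python3 look.py wrist 9
```

```text
11.1 [0.55139033 0.04638479 0.24873982] 111.5591655074779 [-0.93530217 -1.48562755  6.02570958] [-0.131  0.115  1.646 -0.     1.377 -0.507] [  66.3   -0.2 -142. ]
```

View pics/wrist_9.png

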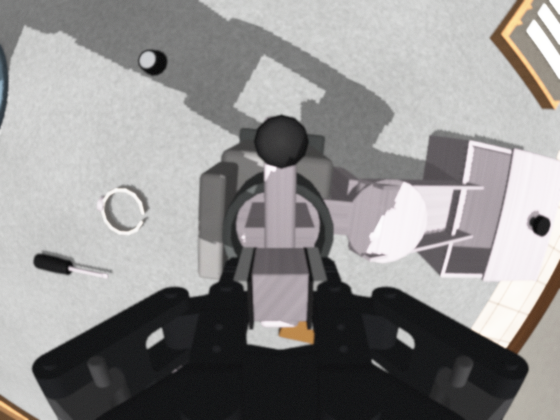

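The shutter plate at (387,220) still covers the chute mouth, and the crank is still square in the grip. I continue the search.

step_arm:
  targets: "0 0 -0.3 0 0 0.05; 0 0 -0.3 0 0 0.1; 0 0 -0.3 0 0 0.15; 0 0 -0.3 0 0 0.2"
  grip: 0

```text
time_s: 11.6
eef_pos: [0.5512, 0.0463, 0.2487]
eef_rot: [0.002, 0.641, 0.767, 0.001]
wrist_force: [0.4, 0.1, 4.5]
opening: 0.248
```

step_arm:
  targets: "0 0 0 0 0 0.05; 0 0 0 0 0 0.1; 0 0 0 0 0 0.15; 0 0 0 0 0 0.2"
  grip: 0

```text
time_s: 12.1
eef_pos: [0.5511, 0.0461, 0.2485]
eef_rot: [0.001, 0.715, 0.699, 0.001]
wrist_force: [0.2, -1.4, 4.0]
opening: 0.244
```

step_arm:
  targets: "0 0 0 0 0 0.05; 0 0 0 0 0 0.1; 0 0 0 0 0 0.15; 0 0 0 0 0 0.2"
  grip: 0

```text
time_s: 12.6
eef_pos: [0.5501, 0.0467, 0.2468]
eef_rot: [-0.0, 0.781, 0.625, 0.0]
wrist_force: [0.3, 0.6, -3.8]
opening: 0.246
```

step_arm:
  targets: "0 0 0 0 0 0.05; 0 0 0 0 0 0.1; 0 0 0 0 0 0.15; 0 0 0 0 0 0.2"
  grip: 0

```text
time_s: 13.1
eef_pos: [0.5501, 0.0466, 0.2467]
eef_rot: [0.0, 0.839, 0.544, -0.0]
wrist_force: [-0.6, -0.6, -1.8]
opening: 0.252
```

step_arm:
  targets: "0 0 1.5 0 0 0; 0 0 3 0 0 0; 0 0 4.5 0 0 0; 0 0 4.5 0 0 0"
  grip: 0

```text
time_s: 13.6
eef_pos: [0.5502, 0.0466, 0.2432]
eef_rot: [0.0, 0.839, 0.544, 0.0]
wrist_force: [-3.2, -0.7, 4.9]
opening: 0.249
```

```bash
python3 look.py wrist 10;python3 -c "
from bench import ctrl
o=ctrl.get_obs();print(o['torque'])"
```

```text
13.65 [0.55022343 0.0465985  0.24316727] 65.96921481213695 [-2.94873461 -0.50747702  6.09288353] [-0.13   0.119  1.652 -0.     1.369  0.289] [  66.4    0.3 -142. ]
[-0.08081222  0.60826697  0.11112613]
```

View pics/wrist_10.png

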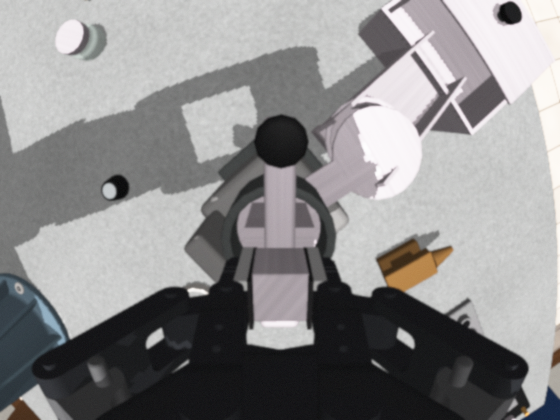

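Run:
```python
import cv2
a=cv2.imread("pics/wrist_10.png")[60:260,200:460]
cv2.imwrite("pics/w10c.png",cv2.resize(a,None,fx=3,fy=3,interpolation=cv2.INTER_CUBIC))
```

```text
(no output)
```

View pics/w10c.png

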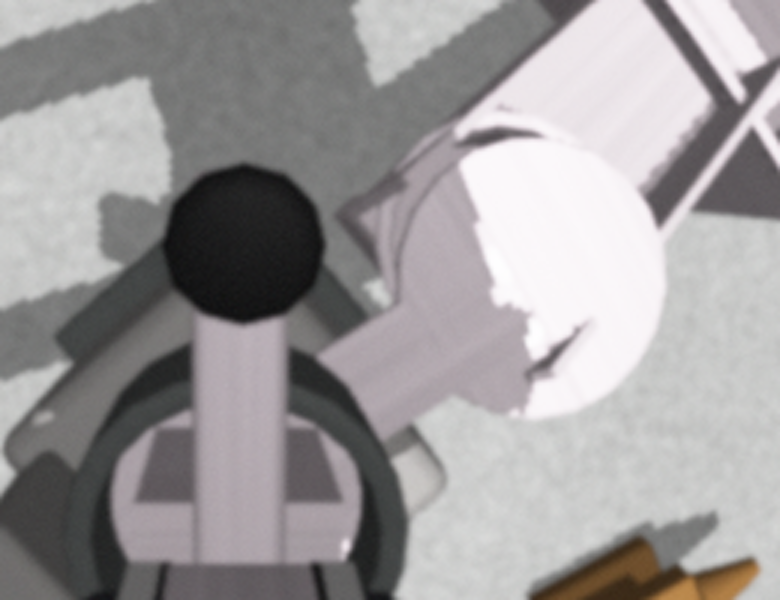

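The shutter has swung about 8° clockwise, so the square is engaged and my overlapping turn is binding it. I back off within the slack and then lower.

step_arm:
  targets: "0 0 -1 0 0 -0.03; 0 0 -1 0 0 -0.07; 0 0 -1 0 0 -0.07"
  grip: 0

```text
time_s: 14.02
eef_pos: [0.5499, 0.0467, 0.2427]
eef_rot: [-0.0, 0.819, 0.573, -0.0]
wrist_force: [-0.1, -0.0, -2.9]
opening: 0.252
```

step_arm:
  targets: "0 0 1.5 0 0 0; 0 0 3 0 0 0; 0 0 4 0 0 0; 0 0 4 0 0 0"
  grip: 0

```text
time_s: 14.52
eef_pos: [0.55, 0.0467, 0.2394]
eef_rot: [-0.0, 0.819, 0.573, -0.0]
wrist_force: [0.2, 0.3, -2.7]
opening: 0.246
```

```bash
python3 -c "
from bench import ctrl
o=ctrl.get_obs();print(o['torque'],o['wrist_force'],o['eef_pos'])"
```

```text
[ 0.05048847  0.0538926  -0.03123876] [ 0.22108545  0.28021477 -2.69452285] [0.55001095 0.04669143 0.23944133]
```

Free now. I lower further to the seat, expecting about 0.231.

step_arm:
  targets: "0 0 1.5 0 0 0; 0 0 3 0 0 0; 0 0 4.5 0 0 0; 0 0 6 0 0 0; 0 0 6 0 0 0"
  grip: 0

```text
time_s: 15.15
eef_pos: [0.55, 0.0467, 0.2334]
eef_rot: [-0.0, 0.819, 0.573, -0.0]
wrist_force: [1.2, -0.6, -3.3]
opening: 0.254
```

step_arm:
  targets: "0 0 1 0 0 0; 0 0 2 0 0 0; 0 0 2 0 0 0"
  grip: 0

```text
time_s: 15.52
eef_pos: [0.5501, 0.0466, 0.2315]
eef_rot: [-0.0, 0.819, 0.573, -0.0]
wrist_force: [-0.3, -0.1, -2.9]
opening: 0.244
```

step_arm:
  targets: "0 0 0.7 0 0 0; 0 0 1.3 0 0 0; 0 0 1.3 0 0 0"
  grip: 0

```text
time_s: 15.9
eef_pos: [0.5502, 0.0467, 0.231]
eef_rot: [0.0, 0.819, 0.573, 0.0]
wrist_force: [-2.7, 0.9, 4.0]
opening: 0.25
```

```bash
python3 look.py wrist 11;python3 -c "
from bench import ctrl
o=ctrl.get_obs();print(o['torque'])"
```

```text
15.95 [0.55018677 0.04665723 0.23098874] 69.95133852864238 [-4.05162754  1.05177911  4.99645175] [-0.13   0.13   1.666 -0.     1.346  0.22 ] [  66.4    0.2 -142. ]
[0.01514686 0.68727782 0.02071961]
```

View pics/wrist_11.png

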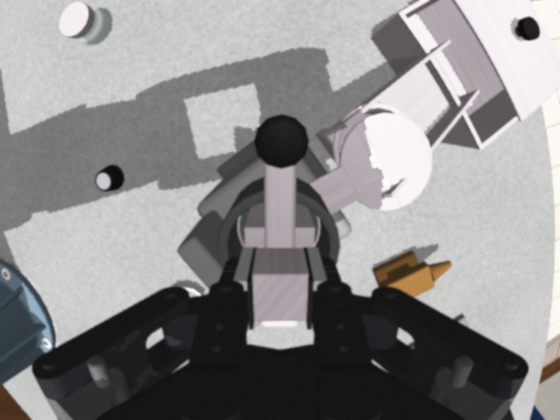

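Seated: 17.8 mm below the square-top contact, against 18 mm expected, with light force. The shutter disc at (387,160) is slightly swung. I measure its angle.

```bash
cat > ang.py <<'E'
from h import *
import sys
w=dict(np.load(sys.argv[1]));u,v=float(sys.argv[2]),float(sys.argv[3])
p=onplane(w,u,v,.16,True)[:2]-np.array([.5503,.0474]);print(np.linalg.norm(p),np.degrees(np.arctan2(p[1],p[0])))
E
python3 ang.py wrist_11.npz 387 160; python3 ang.py wrist_10.npz 376 152; python3 ang.py wrist_9.npz 387 220;python3 ang.py wrist_8.npz 365 250
```

```text
0.08484578562392826 9.990681146815986
0.08335470416971848 9.973701100779248
0.08403769495582285 17.114573517529124
0.07948031417083903 17.371068460091582
```

step_arm:
  targets: "0 0 -0.7 0 0 0.06; 0 0 -0.7 0 0 0.12; 0 0 -0.7 0 0 0.18; 0 0 -0.7 0 0 0.24; 0 0 -0.7 0 0 0.3; 0 0 -0.7 0 0 0.36; 0 0 -0.7 0 0 0.42; 0 0 -0.7 0 0 0.42"
  grip: 0

```text
time_s: 16.95
eef_pos: [0.5499, 0.0465, 0.231]
eef_rot: [0.0, 0.921, 0.39, -0.0]
wrist_force: [-2.7, 0.1, 2.1]
opening: 0.251
```

```bash
python3 look.py wrist 12;python3 -c "
from bench import ctrl
o=ctrl.get_obs();print(o['torque'])"
```

```text
17.0 [0.54989375 0.04652463 0.23101233] 45.94463494191381 [-3.63729354 -0.33432816  2.64588352] [-0.131  0.13   1.666 -0.     1.347  0.638] [  66.5    0.4 -142. ]
[-0.11714506  0.67378392 -0.00259385]
```

View pics/wrist_12.png

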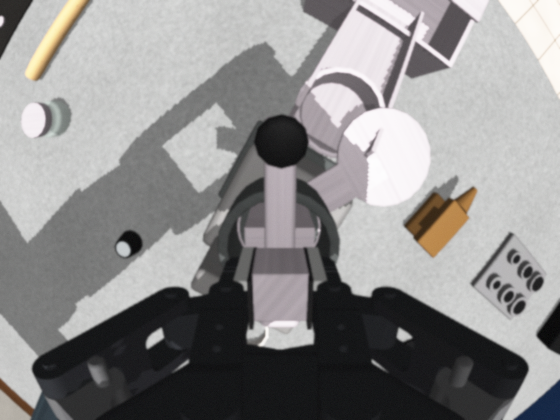

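```bash
python3 ang.py wrist_12.npz 385 157
```

```text
0.08462529459666167 -12.43572305316263
```

step_arm:
  targets: "0 0 -0.5 0 0 0.06; 0 0 -0.5 0 0 0.12; 0 0 -0.5 0 0 0.18; 0 0 -0.5 0 0 0.24; 0 0 -0.5 0 0 0.3; 0 0 -0.5 0 0 0.36; 0 0 -0.5 0 0 0.42; 0 0 -0.5 0 0 0.42"
  grip: 0

```text
time_s: 18.0
eef_pos: [0.5496, 0.0466, 0.2311]
eef_rot: [-0.0, 0.982, 0.19, -0.001]
wrist_force: [-3.6, 0.2, -0.0]
opening: 0.247
```

```bash
python3 look.py wrist 13;python3 -c "
from bench import ctrl
o=ctrl.get_obs();print(o['torque'])"
```

```text
18.05 [0.54961377 0.04661213 0.23106155] 21.92498880248597 [-3.81844521 -0.86545529  0.55881215] [-0.13   0.13   1.666 -0.     1.347  1.058] [  66.6    0.4 -142. ]
[-0.18159066  0.81806131 -0.01872575]
```

View pics/wrist_13.png

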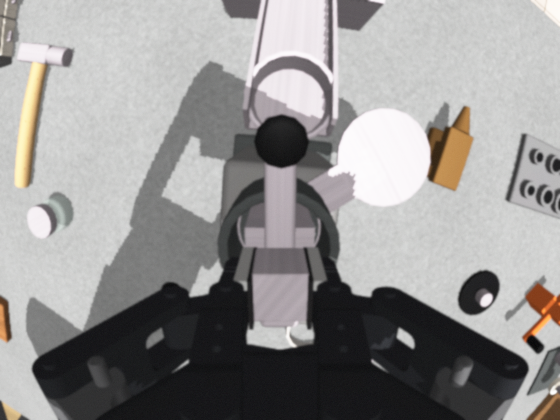

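```bash
python3 ang.py wrist_13.npz 384.5 157.5
```

```text
0.08432470854603162 -36.54826652222206
```

step_arm:
  targets: "0 0 0 0 0 0.05; 0 0 0 0 0 0.1; 0 0 0 0 0 0.15; 0 0 0 0 0 0.2; 0 0 0 0 0 0.25; 0 0 0 0 0 0.3; 0 0 0 0 0 0.3"
  grip: 0

```text
time_s: 18.92
eef_pos: [0.5495, 0.0467, 0.231]
eef_rot: [-0.0, 0.999, 0.041, -0.001]
wrist_force: [-4.3, -0.3, 0.3]
opening: 0.248
```

```bash
python3 look.py wrist 14;python3 -c "
from bench import ctrl
o=ctrl.get_obs();print(o['torque'])"
```

```text
18.975 [0.54950353 0.04668251 0.23108378] 4.7475368525448385 [-4.43150084 -0.29089447  0.6536718 ] [-0.13   0.13   1.666 -0.     1.348  1.357] [  66.8    0.4 -141.9]
[-0.16309501  1.11717205 -0.00488003]
```

View pics/wrist_14.png

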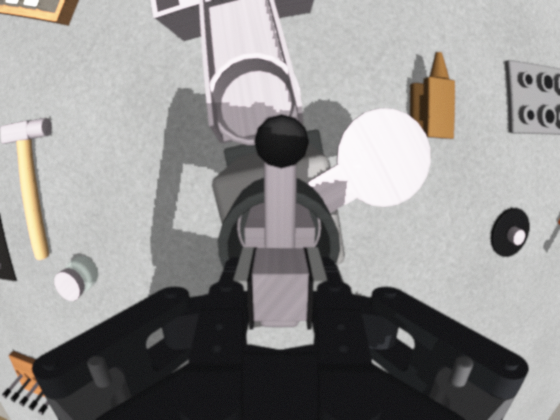

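step_arm:
  targets: "0 0 0 0 0 0.03; 0 0 0 0 0 0.06; 0 0 0 0 0 0.08; 0 0 0 0 0 0.08"
  grip: 0

```text
time_s: 19.48
eef_pos: [0.5494, 0.0467, 0.2311]
eef_rot: [-0.0, 1.0, 0.002, -0.001]
wrist_force: [-5.0, 0.3, 0.5]
opening: 0.244
```

```bash
python3 look.py wrist 15;python3 -c "
from bench import ctrl
o=ctrl.get_obs();print(o['torque'])"
python3 - <<'E'
from h import *
from ring import ring
from scipy.spatial.transform import Rotation
for f,c in [("wrist0.npz",(365,117)),("wrist_13.npz",(384.5,157.5)),("wrist_14.npz",(384,158)),("wrist_15.npz",(384,158))]:
    w=dict(np.load(f));x=ring(w,c,38,56,-1,.16);p=x[0]-np.array([.5503,.0474]);print(f,x[1:],np.linalg.norm(p),np.degrees(np.arctan2(p[1],p[0])))
E
```

```text
19.525 [0.5494428  0.04674281 0.23108282] 0.18177009134142946 [-4.96288392e+00 -4.73465645e-02 -3.43324014e-03] [-0.13   0.13   1.666 -0.     1.348  1.437] [  66.8    0.4 -141.9]
[-0.09801487  1.10218815  0.1569828 ]
wrist0.npz (np.float64(0.0673394318440905), np.int64(40), 65) 0.08490058551556201 16.331012246837172
wrist_13.npz (np.float64(0.06795169332800452), np.int64(102), 118) 0.08512612392082797 -36.96769782535864
wrist_14.npz (np.float64(0.06784811831206448), np.int64(103), 114) 0.08531378598326872 -54.12168976591112
wrist_15.npz (np.float64(0.0677780944161863), np.int64(104), 112) 0.08536864536643828 -58.489698990126534
```

View pics/wrist_15.png

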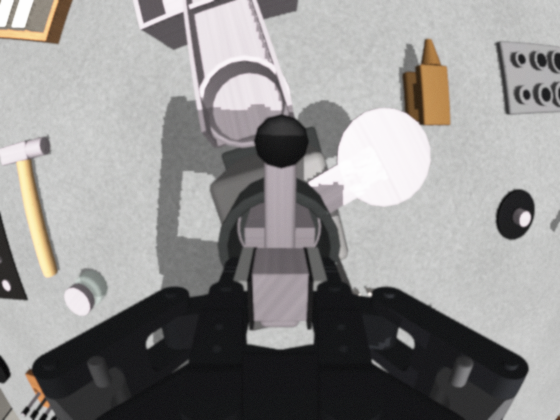

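The shutter is about 74.8° (1.305 rad) open and the chute mouth at (245,100) is clear. I release and lift straight up.

step_arm:
  targets: "0 0 0 0 0 0; 0 0 0 0 0 0; 0 0 0 0 0 0; 0 0 0 0 0 0; 0 0 0 0 0 0; 0 0 0 0 0 0"
  grip: 65

```text
time_s: 20.27
eef_pos: [0.5501, 0.0466, 0.2315]
eef_rot: [-0.0, 1.0, 0.0, 0.0]
wrist_force: [1.0, -0.1, 0.6]
opening: 0.645
```

```bash
python3 look.py wrist 16
```

```text
20.325 [0.55010119 0.04664252 0.23147211] 0.048977752911348836 [-0.15693725 -0.30736722 -0.48769568] [-0.13   0.13   1.665  0.     1.347  1.439] [  66.8    0.4 -142. ]
```

View pics/wrist_16.png

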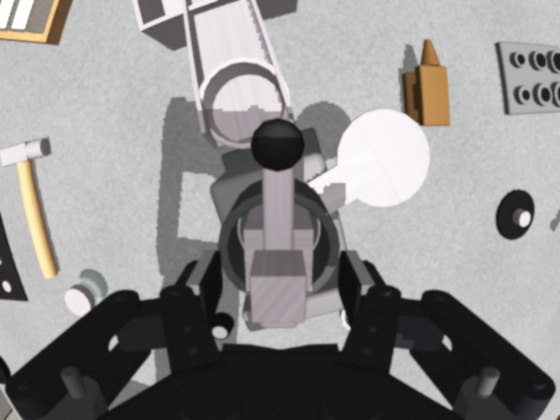

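Both pads, at (207,290) and (350,290), are clear of the head at (277,290). I retract.

step_arm:
  targets: "0 0 -10 0 0 0; 0 0 -25 0 0 0; 0 0 -45 0 0 0; 0 0 -75 0 0 0; 0 0 -110 0 0 0; 0 0 -150 0 0 0; 0 0 -150 0 0 0; 0 0 -150 0 0 0"

```text
time_s: 21.32
eef_pos: [0.55, 0.0467, 0.3818]
eef_rot: [0.0, 1.0, 0.0, 0.0]
wrist_force: [0.0, -0.4, -0.8]
opening: 0.651
```

step_arm:
  targets: "-40 0 0 0 0 0; -80 0 0 0 0 0; -80 0 0 0 0 0; -80 0 0 0 0 0"

```text
time_s: 21.82
eef_pos: [0.4702, 0.0465, 0.381]
eef_rot: [-0.0, 1.0, 0.0, -0.0]
wrist_force: [-0.6, 0.3, -0.0]
opening: 0.649
```

```bash
python3 look.py wrist 17; python3 look.py side 17;python3 look.py scene 17
python3 - <<'E'
import cv2
a=cv2.imread("pics/side_17.png")[110:260,200:420]; cv2.imwrite("pics/s17c.png",cv2.resize(a,None,fx=3.5,fy=3.5,interpolation=cv2.INTER_CUBIC))
E
```

```text
21.875 [0.47050078 0.04649609 0.38101188] 0.038417218186005325 [ 0.37600509 -0.50429019 -0.85034394] [-0.153 -0.14   1.638  0.     1.645  1.417] [  66.5    0.3 -141.9]
21.925 [0.47061417 0.04647694 0.38101012] 0.03822838412752912 [-0.47782106 -0.99750713  0.56936556] [-0.153 -0.14   1.637  0.     1.645  1.417] [-284.3  636.1 -378.4]
21.975 [0.47065392 0.04646064 0.38099608] 0.03940145614188047 [ 0.63195224  0.03439231 -0.08355726] [-0.153 -0.14   1.637  0.     1.645  1.417] [ 821.7  -25.9 -753.8]
```

View pics/wrist_17.png

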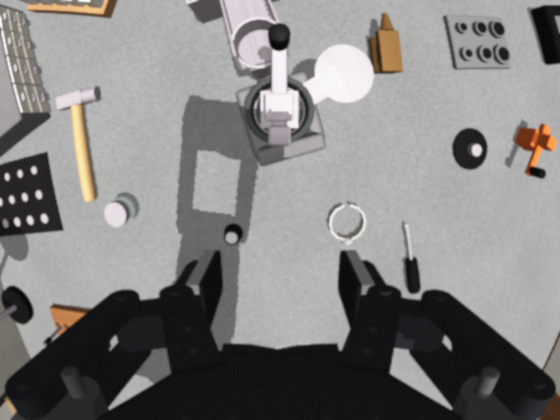

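View pics/s17c.png

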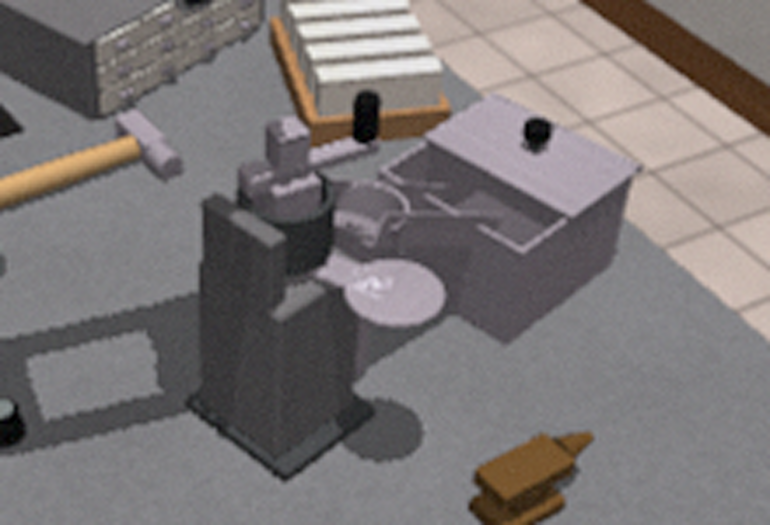

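View pics/scene_17.png

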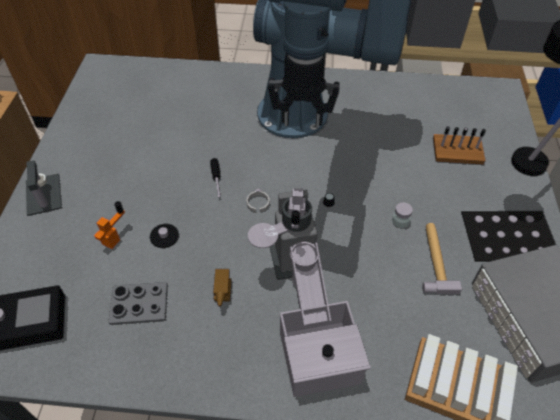

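The crank stands upright in the collar, the shutter at scene (263,235) is swung clear, the chute mouth at (305,255) is open, and the bystanders have not moved. One last numeric check, then I hand in.

Run:
```python
from h import *
from ring import ring
w=dict(np.load("wrist_17.npz"));x=ring(w,(344,73),24,35,-1,.16);p=x[0]-np.array([.5503,.0474]);print(x[1:],np.linalg.norm(p),np.degrees(np.arctan2(p[1],p[0])))
s=dict(np.load("side_17.npz"))
# expected head top centre at z .264 (home) and .282 (on square)
for z in(.264,.282): print(z,proj(s,[.5503,.0474,z]),"crop",(proj(s,[.5503,.0474,z])-[200,110])*3.5)
```

```text
(np.float64(0.06754055821498436), np.int64(97), 106) 0.08551768131549545 -58.15707440552911
0.264 [281.48624674 146.2787164 ] crop [285.20186358 126.97550741]
0.282 [281.66882572 139.48844872] crop [285.84089003 103.20957053]
```

```bash
python3 -c "
from bench import ticket
print(ticket.hand_in())"
```

```text
the job is handed in; nothing more can be done
None
```

The shutter is open: I took the grey crank off its peg, lowered it into the collar and felt for the square. Once the crank was home I wound it clockwise, then let go and backed the arm away. The job was handed in at about 22 s.

**Last checks:**
- **Crank:** it stands home. The rim came down 17.8 mm below the square top (18 expected), and its head sits at the predicted height in the side view.
- **Shutter:** it measured about 74.5° (1.30 rad) open, between the 1.2 needed and the stop at 1.4, and it was unchanged after release.
- **Forces:** the readings taken at the end of each move stayed within about 10 N of vertical push on the spindle. The stop was never reached.
- **Other things:** they look unmoved in the final pictures.

**One deviation:** during the search I turned one step too far after the square first caught. The shutter swung about 7° while the crank was only a few mm engaged, and it bound lightly when I lowered it, at about 9 N. I backed off about 4°, after which it sank freely to the seat before the real winding.

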